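# Stop the bench saw, square its mitre fence and pin it

## Robot

A 7-joint arm with a two-finger parallel gripper is mounted at the origin on the work surface. World frame = base frame: x ahead of the robot, y to its left, z up, the work surface at z = 0. Lengths are in mm, angles in rad, forces in N, time in s.
With the tool pointing down it reaches from about 400 to 875 mm from the base axis. Payload 4.4 kg.
Tool frame: the origin (TCP) lies midway between the tips of the shut fingers; the grasp point (between the pads) lies ctrl.tcp_to_grasp behind it (ctrl.tcp_to_grasp is the distance from the TCP to the grasp point, in mm); z points along the fingers, y is the line along which they close (so a half turn about z gives the same grasp; the last joint's range is limited). The gripper opens to 85 mm and grips with 20 to 120 N. Pads are 22 mm wide; open, the fingers measure 114 mm over their backs; the gripper's body (76 mm by 85 mm) begins 54 mm behind the grasp point. The pads swing forward as they close: fully open they stand 13 mm farther back than shut.
Start: joints at [-1.193, 0.628, 0.038, 1.517, -0.027, 0.996, -0.02], TCP at [279.073, 587.057, 231.313] pointing down, gripper open.
Joint ranges: [-3.06, 3.06], [-0.37, 2.12], [-1.25, 1.32], [0.18, 2.47], [-1.1, 4.24], [0.23, 1.98], [-2.94, 2.94]. Speed limits (rad/s): [2.57, 2.57, 3.14, 3.14, 3.14, 3.14, 3.14].

## Interface

Orientations are given as [roll, pitch, yaw] about the fixed x, y, z axes, in that order (R = Rz(yaw) Ry(pitch) Rx(roll)).
In Python, from cell import ctrl, get_image, get_calibration, workorder, boxes_of, place_of gives the robot as it stands.
- The arm moves only by the tool play_rows, never from a script. Its argument "series" is a list that holds one entry, the list of rows, each a list of 7 numbers: the shift along the world's x, y, z in cm, then the turn, a rotation vector about the world's x, y, z in degrees, then the closure, from 0 (fully open) to 1 (shut). A call has 1 to 20 rows; each row shifts and turns the commanded pose from where the row before left it; what a row does not reach is not made up. A row lasts 1/8 s, in which the tool goes at most 62.5 mm and 10.7 degrees, less where a joint would pass 70% of its speed; a pose out of reach is approached as far as the arm can. A call with a gripper value outside its range is refused whole. The fingers move at their own pace and stop on an object; the grip force is fixed at half the most. Time passes only in rows, so rows that do not move let the fingers close. It gives the time, the measured TCP pose, the force, the opening and the grip force at its end, in the units of the state.
- ctrl.read_state(): the state, without advancing time (a new reading comes with each control period).
- get_image(name): name is "side" or "top"; returns (picture, depth): 420x560x3 uint8, red, green, blue; 420x560 float32, mm along the optical axis (not along the pixel's ray), 0 where there is no reading.
- get_calibration(name): a dict with "K" (3x3 intrinsics, pixels), "R" (3x3) and "t" (3): a world point X has camera coordinates R X + t. Camera axes: x right, y down, z forward; pixel columns grow to the right and rows downward; lengths in mm; the calibration is good to about 2 mm. A picture is of the moment at which its call begins. get_calibration takes no time and is no camera call.
- workorder.finish_job(): hands the job in; it is judged then, once.
Trained networks look in the newest picture that a camera, given by its name, has taken for a name from the list of things; names that differ only in an ending like _2 or _b are one class to them, and where a whole thing is asked for, a point or a joint stands for the part that bears it (a point fixed in the world has none). Each returns a list of dicts, best first, with "p" (0 to 1); they miss things now and then, are a little off and sometimes report something else, mostly with a low value. They report only what shows in the picture. A call takes as long as a camera call. They do not tell look-alikes from the thing itself.
- boxes_of(target, camera): "pixel" ([column, row] in pixels, amid what is visible of it).
- place_of(target, camera): "pixel" ([column, row] in pixels: a listed point, or the origin of a listed thing).
The state is a dict: "clock": time; "qpos": joint angles; "qd": joint speeds; "tau": joint torques, N m; "eef_pos": TCP position; "tool_rot": TCP orientation; "force": force on the tool from outside, world axes, zero at the start; "torque": the same for the moment, N m; "width": finger opening in mm; "gripper_force": force on a finger pad.
Only numpy, scipy, OpenCV 4.12 (cv2) and the standard library are available. Lean on these libraries where they do the work, as an engineer would, in place of code of your own. Each camera call takes 0.05 s, during which the arm holds its last target. There are 200 camera calls.

## Task

Stop the model-making bench saw with the long stop bar across its front: press the bar fully down near its middle, so that both ends go down evenly together, and hold it a moment. Then swing the mitre fence back square to the blade, so that the middle hole of its plate lies over the hole in the saw table, and push the index pin from the wooden tool block fully home through both, leaving it there. Do not touch the clear blade guard, and leave the other tools and the models where they are.

Things in the scene. Friction and masses are not known exactly. Their poses are not given: they have to be found in the camera images.
- saw: Bench saw, fixed to the bench: grey cabinet with a flat aluminium table 280 (x) by 300 (y) mm, its upper face 135 mm above the bench. Origin: under the table's centre, at bench height. x: from the front (stop bar) to the back, along the blade; y: to the left; z up. An aluminium rip fence, 22 mm wide and 34 mm high, stands on the table along x, centred at y = -85 mm.
- guard: Clear plastic guard over the blade, fixed on the saw table: 162 mm long (saw's x, from -63 to 99 mm), 24 mm wide, 48 mm high above the table. Origin: on the table, at x = 12, y = -30 mm in the saw's frame. Not to be touched.
- bar_mid (a point): Middle of the stop bar's upper face. The bar is 220 mm long (saw's y), 30 mm wide (x), 14 mm thick, rubber-faced, carried in front of the saw on two short hinged arms; at rest its face is 125 mm above the bench, 180 mm in front of the saw's origin. Pressed off its middle it rocks: the ends then differ by about 1.7 mm per newton at 100 mm off.
- bar_left (a point): Point on the bar's upper face 100 mm to the left (+y of the saw) of its middle. At rest 125 mm above the bench, 12 mm lower when the bar is fully down.
- bar_right (a point): Point on the bar's upper face 100 mm to the right (-y of the saw) of its middle. As bar_left.
- stop_bar (a joint): Angle of the stop bar's arms (45 mm long, hinge at the saw's front face): 0 at rest, 0.27 rad fully down (12 mm of travel, stopped there). Spring: begins to move at about 3 N at the bar's middle, 9 to 10 N when fully down; springs back when let go.
- bar_skew (a joint): Rocking of the stop bar about the saw's x axis: 0 level; + means that the left end is the higher. 0.03 rad is 6 mm of difference between bar_left and bar_right.
- mitre_fence (a joint): Angle of the mitre fence about the upright pivot: 0 = square to the blade (fence along the saw's y); + is anticlockwise from above, so that the fence's left end comes towards the front. Stops at 1.15 rad either way. Stays where it is left; friction 0.15 N m.
- fence_pivot (a point): Pivot axis of the mitre fence, on the upper face of its plate, 146 mm above the bench. In the saw's frame at x = 0, y = 75 mm. The 10 mm thick steel plate reaches 81 mm from the pivot towards the front; it has three 15 mm holes 60 mm from the pivot: the middle one and one 45 degrees to each side, not wanted. The pivot bolt head is 18 mm across, 10 mm high.
- fence_top (a point): On the fence's upper edge, mid-thickness, 45 mm to the left of the pivot and 18 mm behind its axis (turns with the fence). The fence is an aluminium wall 170 mm long (85 mm either side of the pivot), 16 mm thick, 46 mm high above the plate, top 192 mm above the bench: it can be pinched across its thickness from above.
- fence_hole (a point): Centre of the middle index hole, at the upper face of the fence's plate (146 mm above the bench), 60 mm from the pivot. Turns with the fence.
- saw_hole (a point): Centre of the 15 mm hole through the saw table, at the table's upper face (135 mm above the bench), 60 mm in front of the pivot. Below it the pin has room for its whole length.
- index_pin: Steel index pin, 102 mm long, 0.16 kg, upright in one of the tool block's holes. Origin: centre of its collar's underside, z up. Below: shank 12 mm in diameter, 46 mm long, the last 13 mm tapering to 5 mm. Above: collar 26 mm across, 6 mm thick, then a plain round grip 22 mm in diameter, up to 56 mm above the origin. Home: collar on the fence's plate (origin 146 mm above the bench).
- tool_block: Wooden tool block, fixed to the bench, 182 by 76 mm at the foot, 75 mm high, long side along its x. Origin: centre of its underside. Three 15 mm holes, 54 mm apart along x (x = -54, 0, 54 mm), each holding one tool upright with its collar on the block's upper face.
- file_handle: Pear-shaped wooden file handle with a brass ferrule in another hole of the tool block, up to 29 mm across, 64 mm high above the block. Origin: centre of the ferrule's underside. Bystander.
- hex_key: T-handled hex key in the third hole of the tool block: thin stem, black cross bar 82 mm long and 12 mm thick, top 61 mm above the block. Origin: centre of its collar's underside; the cross bar lies along its y. Bystander.
- tower: White card model tower, 84 by 84 mm, 194 mm high. Origin: centre of its underside. Bystander, loose.
- glue_bottle: Closed white glue bottle, 52 mm across, 150 mm high. Origin: centre of its underside. Bystander, loose.
- slab_block: White card model building, 170 by 85 mm, 100 mm high. Origin: centre of its underside. Bystander, loose.
- terrace: Card model of three houses on a green board, 150 by 80 mm, 40 mm high. Origin: centre of its underside. Bystander, loose.
- pencil_cup: White cup of pencils, 76 mm across, 100 mm high (pencils to 180 mm). Origin: centre of its underside. Bystander, loose.
- push_stick: Plywood push stick, 182 mm long, 30 mm wide, 8 mm thick, lying on the saw table to the right of the rip fence. Origin: underside. Bystander, loose.
Not all that is in view belongs to the job. What is shaped like the index_pin but green is not meant.

How it is judged:
By the outcome, as a careful person would: the job done as asked, in the order asked, and still so for the second after the job is handed in, with the robot touching nothing.
It also fails if it takes over 67 s, if anything falls off the work surface, if the arm or the gripper's body presses on something with over 40 N, if the wrist force passes 120 N, or if a joint passes its speed limit or range.

## Working session

There is one attempt and no reset: what is moved stays moved. The work goes in short steps, Python scripts to look and compute and a tool call to move; the robot and the scene stay as the last step left them, time stands still between calls to the robot, and variables do not carry over. Pictures are saved under pics/ and viewed, at most 10 in all, crops included, and the job is handed in when it is done.

Besides the shell and the picture viewer there is one more tool, called after ">>>" as name(argument=value, ...) on one line, values as JSON. play_rows: Moves the arm, as the interface text tells. Its arguments: {"type":"object","properties":{"series":{"type":"array"}},"required":["series"]}

```bash
mkdir -p pics; ls; cat > h.py <<'E'
import numpy as np, cv2
from cell import ctrl, get_image, get_calibration, workorder, boxes_of, place_of
def save(n,img): cv2.imwrite('pics/'+n,cv2.cvtColor(img,cv2.COLOR_RGB2BGR))
def ray(cam,px):
    c=get_calibration(cam);K,R,t=[np.array(c[k],float) for k in('K','R','t')]
    d=R.T@np.linalg.inv(K)@np.array([px[0],px[1],1.]);return -R.T@t,d
def at_z(cam,px,z):
    o,d=ray(cam,px);return o+d*(z-o[2])/d[2]
def at_d(cam,px,dep):
    o,d=ray(cam,px);return o+d*dep
def tri(pa,pb,ca='side',cb='top'):
    o1,d1=ray(ca,pa);o2,d2=ray(cb,pb);d1/=np.linalg.norm(d1);d2/=np.linalg.norm(d2)
    s=np.linalg.lstsq(np.c_[d1,-d2],o2-o1,rcond=None)[0]
    a=o1+s[0]*d1;b=o2+s[1]*d2;return (a+b)/2,np.linalg.norm(a-b)
def proj(cam,X):
    c=get_calibration(cam);p=np.array(c['K'])@(np.array(c['R'])@np.array(X,float)+np.array(c['t']));return p[:2]/p[2]
E
cat > a.py <<'E'
from h import *
np.set_printoptions(precision=1,suppress=True)
for c in('side','top'):
    im,d=get_image(c);save(c+'0.png',im);np.savez(c+'0.npz',im=im,d=d);print(c,ray(c,(280,210))[0])
for n in['bar_mid','bar_left','bar_right','fence_pivot','fence_top','fence_hole','saw_hole','index_pin','tool_block','saw','hex_key','file_handle']:
    r={c:place_of(n,c)[:3] for c in('side','top')}
    for c in r: print(n,c,[(np.round(q['pixel'],1).tolist(),round(q['p'],2)) for q in r[c]])
    if r['side'] and r['top']:print('   tri',*tri(r['side'][0]['pixel'],r['top'][0]['pixel']))
s=ctrl.read_state();print(s,ctrl.tcp_to_grasp)
E
python3 a.py
```

```text
pics
side [ 64.6 596.2 793.7]
top [ 302.5   12.6 1264.2]
bar_mid side [([307.0, 205.1], 0.92)]
bar_mid top [([302.5, 234.0], 0.81), ([273.6, 194.9], 0.43), ([393.7, 166.9], 0.26)]
   tri [457.7 -57.2 112.7] 3.3814453800712254
bar_left side [([284.2, 225.6], 0.88), ([215.8, 332.8], 0.46)]
bar_left top [([267.6, 237.6], 0.64), ([180.4, 229.6], 0.46)]
   tri [449.1  48.7 128.9] 5.898735872295718
bar_right side [([353.7, 180.5], 0.39)]
bar_right top []
fence_pivot side [([231.0, 186.1], 0.69), ([307.8, 207.7], 0.27)]
fence_pivot top [([273.7, 178.3], 0.65), ([219.6, 282.6], 0.27)]
   tri [623.4  31.7 157. ] 9.465166269688574
fence_top side [([229.8, 183.6], 0.91)]
fence_top top [([259.9, 179.9], 0.66)]
   tri [600.5  66.6 200.3] 4.000402997696832
fence_hole side [([256.0, 182.5], 0.82)]
fence_hole top [([294.1, 183.2], 0.63)]
   tri [606.5 -33.8 135.4] 7.912685262936793
saw_hole side [([255.0, 199.0], 0.64), ([190.7, 323.9], 0.49)]
saw_hole top [([273.0, 195.6], 0.84), ([276.0, 177.8], 0.57)]
   tri [564.   28.1 143.4] 13.23483921367901
index_pin side [([242.3, 378.5], 0.81), ([241.9, 30
[... 421 characters left out ...]
.520321573609436
hex_key side [([192.8, 323.5], 0.76)]
hex_key top [([271.8, 195.8], 0.46), ([171.6, 227.6], 0.45)]
   tri [ 782.8   88.7 -556. ] 120.91722513378672
file_handle side [([166.2, 310.3], 0.73)]
file_handle top [([171.1, 213.6], 0.6)]
   tri [533.2 353.6  80.3] 12.142508173713463
{'clock': 1.3, 'qpos': array([-1.2,  0.6,  0. ,  1.5, -0. ,  1. , -0. ]), 'qd': array([-0.,  0., -0., -0., -0., -0., -0.]), 'tau': array([ -0. , -56.3,   1.2, -19.4,   0. ,   0. ,  -0. ]), 'eef_pos': array([279.1, 587.1, 231.3]), 'tool_rot': array([ 3.1, -0. ,  2.7]), 'force': array([-0.2,  0.5, -0.6]), 'torque': array([-0., -0., -0.]), 'gripper_force': 0.0, 'width': 85.44491626458486} 18.700000000000003
```

View pics/side0.png

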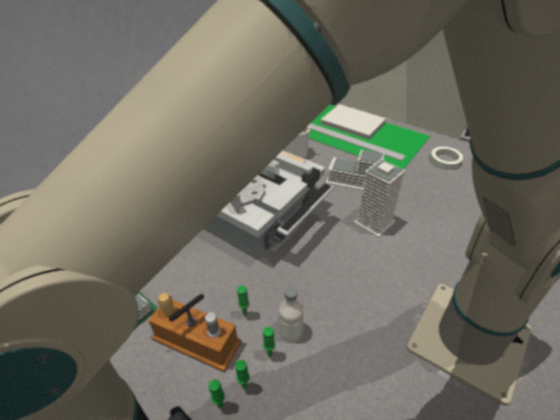

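View pics/top0.png

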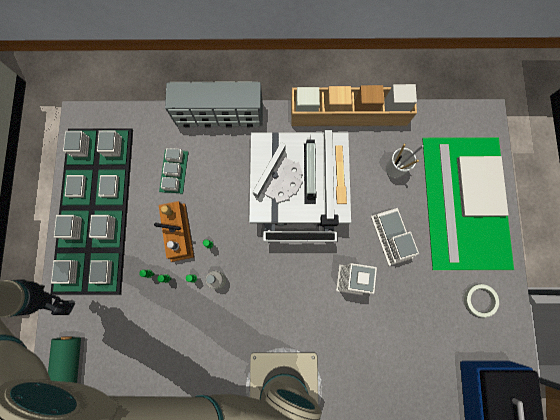

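The side picture, partly hidden by the arm, shows the bar at about (305,207), the fence plate at (250,190) and the tool block at (195,335). In the block, the file handle is at (166,305), the hex key at (187,310) and a silver-grey pin at (212,325).

The top picture shows the saw table at columns 250–350, rows 133–222, the bar at (300,237), the turned fence at (270,172) and the block at (173,230).

Candidates for the index pin in the top view:
- **Block:** steel one at (173,245).
- **Green look-alikes:** (207,243), (145,273), (163,278) and (190,278).

By the description I choose the steel one in the block.

```bash
cat > b.py <<'E'
from h import *
np.set_printoptions(precision=1,suppress=True)
f=np.load('top0.npz');im,d=f['im'],f['d']
c=get_calibration('top');print(np.array(c['K']))
vv,uu=np.mgrid[:420,:560];o=ray('top',(0,0))[0]
K,R=np.array(c['K']),np.array(c['R'])
P=(np.stack([uu,vv,np.ones_like(uu)],-1)@np.linalg.inv(K).T*d[...,None])@R+o
np.save('P.npy',P)
def reg(u0,u1,v0,v1,z0,z1):
    m=np.zeros(d.shape,bool);m[v0:v1,u0:u1]=1
    return m&(P[...,2]>z0)&(P[...,2]<z1)&(d>0)
def rect(n,m):
    q=P[m];r=cv2.minAreaRect(q[:,:2].astype(np.float32));print(n,m.sum(),'c',np.array(r[0]),'size',np.array(r[1]),'ang',r[2],'zmed',np.median(q[:,2]))
rect('table',reg(240,360,125,230,125,142))
rect('bar',reg(255,345,228,245,110,135))
rect('fence',reg(245,300,140,205,175,205))
rect('block',reg(150,200,190,270,65,85))
rect('plate',reg(250,310,150,210,140.5,150))
m=reg(150,200,190,270,95,150)
n,l,s,ce=cv2.connectedComponentsWithStats(m.astype(np.uint8))
for i in range(1,n):
    q=P[l==i];print('tool',s[i,4],ce[i],q.mean(0),q[:,2].max(),q.min(0)[:2],q.max(0)[:2])
cr=cv2.resize(np.hstack([im[195:270,140:220],im[135:210,245:325]]),None,fx=5,fy=5,interpolation=cv2.INTER_CUBIC);save('crop1.png',cr)
E
python3 b.py
```

```text
[[388.1   0.  276.4]
 [  0.  388.1 211.8]
 [  0.    0.    1. ]]
table 5753 c [629.4 -48.6] size [300.3 292.9] ang 89.53206634521484 zmed 135.0257389780361
bar 761 c [458.6 -47.1] size [217.2  39.7] ang 89.25202178955078 zmed 123.62958500405034
fence 368 c [641.5  42.6] size [ 17.  169.9] ang 61.460845947265625 zmed 191.5201052866836
block 917 c [482.1 345.3] size [170.7  65.6] ang 11.487874031066895 zmed 75.02457319018345
plate 1085 c [624.2  15.9] size [178.9 168.8] ang 5.2613959312438965 zmed 145.5645769762516
tool 82 [166.  209.3] [532.1 351.7 128.2] 144.18776696829764 [520.4 342.3] [545.9 367.3]
tool 107 [167.1 225.9] [481.  344.  134.7] 140.10801612568298 [471.8 306.5] [490.1 383.6]
tool 65 [171.5 244.3] [427.7 331.1 123.8] 135.86937217193508 [417.6 323.1] [438.1 344.1]
```

View pics/crop1.png

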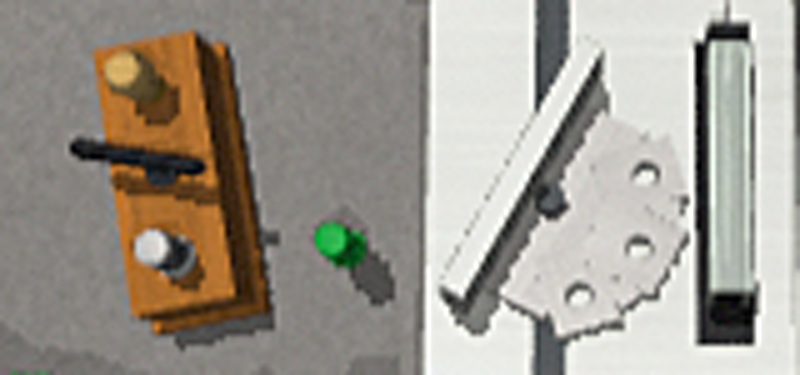

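The crop confirms the steel pin in the block at top (172,245); the other in the crop is green. The fence is about 61° anticlockwise, with its middle hole at about (293,184).

```bash
cat > c.py <<'E'
from h import *
np.set_printoptions(precision=2,suppress=True)
P=np.load('P.npy');d=np.load('top0.npz')['d']
def reg(u0,u1,v0,v1,z0,z1):
    m=np.zeros(d.shape,bool);m[v0:v1,u0:u1]=1
    return P[m&(P[...,2]>z0)&(P[...,2]<z1)&(d>0)]
def fr(n,q,w=None):
    r=cv2.minAreaRect(q[:,:2].astype(np.float32));a,b=q[:,:2].max(0),q[:,:2].min(0)
    x=q[:,:2]-q[:,:2].mean(0);v=np.linalg.svd(x,full_matrices=0)[2][0]
    print(n,len(q),np.array(r[0]),np.array(r[1]),r[2],'pca',np.degrees(np.arctan2(v[1],v[0]))%180,'x',b[0],a[0],'y',b[1],a[1],'z',np.median(q[:,2]))
bar=reg(255,345,228,245,119,128);fr('bar',bar[bar[:,0]<470])
t=reg(240,360,125,230,132,138);
fr('table',t[t[:,0]>495]);print(np.percentile(t[:,0],[0,.5,1,99.9]))
fr('guard',reg(300,320,130,205,178,190)); fr('rip',reg(318,336,128,225,162,175))
fr('fence',reg(245,300,140,205,188,196))
pin=reg(160,185,235,255,128,140);fr('pintop',pin)
bl=reg(150,200,190,270,70,80);fr('block',bl)
print('hole',at_z('top',(293,184),146))
s=ctrl.read_state();print(s['eef_pos'],np.degrees(s['tool_rot']),s['qpos'])
E
python3 c.py
```

```text
bar 656 [453.58 -46.89] [216.63  27.55] 89.91389465332031 pca 89.9247972401862 x 439.70589070066563 467.5040990658572 y -155.20854124930185 61.40474186009924 z 123.84700222543563
table 4489 [634.55 -48.57] [300.69 280.06] 89.76609802246094 pca 8.477738439633868 x 495.0153020789701 775.136093245982 y -199.3310316656323 102.34544097039051 z 134.9543412486812
[482.29 494.48 494.91 774.48]
guard 445 [659.01 -79.48] [ 23.46 176.63] 89.21891784667969 pca 179.61767731430535 x 570.5943431080115 747.3484589419247 y -90.45498547743617 -66.69930159870016 z 183.1146780467891
rip 684 [ 631.96 -133.26] [ 22.69 269.19] 89.47844696044922 pca 179.60919220472272 x 497.3469758365577 766.5021151705777 y -145.57598710485084 -121.47874108697144 z 168.7401742182019
fence 298 [642.06  42.15] [ 16.46 168.4 ] 61.70643615722656 pca 151.67267253286332 x 566.5291016409935 718.6040477877102 y -4.2000509923927485 87.60984221054879 z 191.87483754929167
pintop 35 [427.92 334.25] [17.95 17.99] 3.8183445930480957 pca 173.35439518682927 x 418.8206840494312 436.8788391692288 y 325.23011440711633 343.27154953221225 z 131.55553970431015
block 859 [482.14 344.91] [170.91  65.47] 11.11679744720459 pca 9.36573685187986 x 393.8376217800798 570.1500187580051 y 298.7542253336015 391.02916062602145 z 75.02457319018345
hole [604.68 -28.17 146.  ]
[279.08 587.07 231.31] [180.    -0.   154.57] [-1.19  0.63  0.04  1.52 -0.03  1.   -0.02]
```

>>> play_rows(series=[[[1.2,-4.5,0,0,0,0,1],[1.2,-4.5,0,0,0,0,1],[1.2,-4.5,0,0,0,0,1],[1.2,-4.5,0,0,0,0,1],[1.2,-4.5,0,0,0,0,1],[1.2,-4.5,0,0,0,0,1],[1.3,-4.5,0,0,0,0,1],[1.3,-4.5,0,0,0,0,1],[1.3,-4.5,0,0,0,0,1],[1.3,-4.5,0,0,0,0,1],[1.3,-4.5,0,0,0,0,1],[1.3,-4.5,0,0,0,0,1],[1.3,-4.6,-2,0,0,0,1],[1.3,-4.8,-2,0,0,0,1],[0,0,-2,0,0,0,1],[0,0,0,0,0,0,1]]])

```text
clock: 3.3
eef_pos: [454.1, -47.3, 170.4]
tool_rot: [-3.141, -0.003, 2.697]
force: [-0.8, 0.7, 0.4]
width: -0.3
gripper_force: 0.0
```

```bash
cat > d.py <<'E'
from h import *
np.set_printoptions(precision=1,suppress=True)
im,d=get_image('side');save('side1.png',im)
c=get_calibration('side');K,R=np.array(c['K']),np.array(c['R'])
vv,uu=np.mgrid[:420,:560]
P=(np.stack([uu,vv,np.ones_like(uu)],-1)@np.linalg.inv(K).T*d[...,None])@R+ray('side',(0,0))[0]
def fr(n,c,r,z0,z1):
    m=(d>0)&(abs(P[...,0]-c[0])<r[0])&(abs(P[...,1]-c[1])<r[1])&(P[...,2]>z0)&(P[...,2]<z1);q=P[m]
    if len(q)<4: print(n,len(q));return
    rr=cv2.minAreaRect(q[:,:2].astype(np.float32));print(n,len(q),np.array(rr[0]),np.array(rr[1]),rr[2],'z',np.median(q[:,2]))
fr('pintop',(428,334),(25,25),128,140)
fr('fence',(642,42),(95,95),188,196)
fr('bar',(454,-47),(16,125),121,128)
fr('block',(482,345),(110,60),71,79)
fr('plate',(620,15),(90,90),143,149)
print('expect px pin',proj('side',(428,334,131)))
E
python3 d.py
```

```text
pintop 80 [425.7 335.7] [19.5 19.5] 35.02850341796875 z 130.2540567913701
fence 288 [639.4  43.4] [ 16.4 169. ] 61.553428649902344 z 191.26036479952006
bar 534 [451.1 -45.2] [217.5  25.8] 89.93780517578125 z 124.19690629278642
block 1669 [480.3 345.7] [172.7  65.6] 11.6607027053833 z 74.38017581407928
plate 814 [629.    9.6] [157.2 159.9] 89.36396789550781 z 145.2225944618686
expect px pin [209.4 315.7]
```

View pics/side1.png

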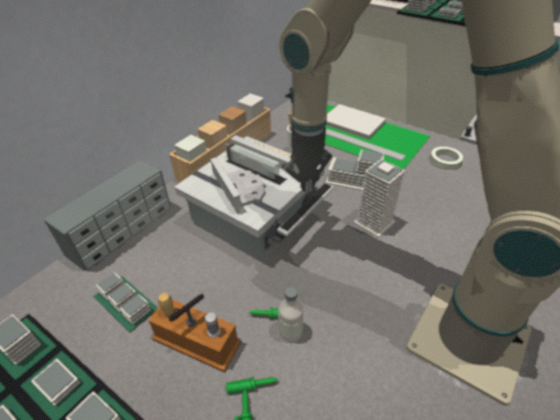

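The side picture shows the gripper above the bar at (308,185), with the saw, block and pin (212,320) unmoved. The green look-alikes have toppled near (265,313) and (250,385), well clear of the job. Both views agree to about 2.5 mm, so I use the average.

>>> play_rows(series=[[[-0.1,0.1,-1.5,0,0,0,1],[0,0,-1.5,0,0,0,1],[0,0,-1,0,0,0,1],[0,0,-0.3,0,0,0,1],[0,0,-0.3,0,0,0,1],[0,0,-0.3,0,0,0,1],[0,0,-0.3,0,0,0,1],[0,0,-0.3,0,0,0,1],[0,0,-0.1,0,0,0,1],[0,0,0,0,0,0,1]]])

```text
clock: 4.6
eef_pos: [452.7, -45.8, 115.9]
tool_rot: [-3.141, -0.002, 2.698]
force: [-4.6, 0.3, 11.1]
width: 0.2
gripper_force: 5.4
```

>>> play_rows(series=[[[0,0,-0.2,0,0,0,1],[0,0,-0.2,0,0,0,1],[0,0,-0.1,0,0,0,1],[0,0,0,0,0,0,1],[0,0,0,0,0,0,1]]])

```text
clock: 5.22
eef_pos: [452.7, -45.8, 113.7]
tool_rot: [3.141, -0.001, 2.697]
force: [-11.5, 1.8, 44.2]
width: -0.2
gripper_force: 22.3
```

```bash
cat > e.py <<'E'
from h import *
np.set_printoptions(precision=1,suppress=True)
for cam in('side','top'):
    im,d=get_image(cam)
    c=get_calibration(cam);K,R=np.array(c['K']),np.array(c['R'])
    vv,uu=np.mgrid[:420,:560]
    P=(np.stack([uu,vv,np.ones_like(uu)],-1)@np.linalg.inv(K).T*d[...,None])@R+ray(cam,(0,0))[0]
    for y in range(-145,60,20):
        m=(d>0)&(abs(P[...,0]-452)<9)&(abs(P[...,1]-y)<10)&(P[...,2]>95)&(P[...,2]<135);print(cam,y,m.sum(),np.median(P[m][:,2]) if m.any() else None)
s=ctrl.read_state();print(s['force'],s['eef_pos'])
E
python3 e.py
```

```text
side -145 27 112.26604725372806
side -125 29 113.01539086895616
side -105 34 112.36568692446843
side -85 35 112.2248728134615
side -65 15 110.73810582313524
side -45 37 119.46034234218439
side -25 63 113.42775551377224
side -5 48 112.42515158193197
side 15 47 111.59551785540702
side 35 48 111.87628027522186
side 55 65 108.82052947209536
top -145 9 110.96488318978436
top -125 0 None
top -105 0 None
top -85 0 None
top -65 0 None
top -45 0 None
top -25 0 None
top -5 0 None
top 15 23 112.0150283679443
top 35 42 111.34142165716662
top 55 36 109.85711569240834
[-10.4   1.5  44.4] [452.7 -45.8 113.6]
```

The bar is down evenly: z is about 112 at both ends, so I hold it, release it, then go to the fence.

>>> play_rows(series=[[[0,0,0.1,0,0,0,1],[0,0,0,0,0,0,1],[0,0,0,0,0,0,1],[0,0,0,0,0,0,1],[0,0,0,0,0,0,1],[0,0,1,0,0,0,1],[0,0,1.5,0,0,0,1],[0,0,4.5,0,0,0,1],[0,0,5.0,0,0,0,0.5],[3,2.2,0,0,0,0,0],[3,2.2,0,0,0,-1,0],[3,2.2,0,0,0,-1,0],[3,2.2,0,0,0,-1,0],[2.8,2.2,0,0,0,0,0],[0,0,0,0,0,0,0]]])

```text
clock: 7.2
eef_pos: [603.6, 66.8, 230.9]
tool_rot: [3.14, 0.0, 2.649]
force: [-0.5, 0.6, 0.3]
width: 85.8
gripper_force: 0.0
```

```bash
cat > g.py <<'E'
from h import *
import sys
np.set_printoptions(precision=1,suppress=True)
def cloud(cam):
    im,d=get_image(cam)
    c=get_calibration(cam);K,R=np.array(c['K']),np.array(c['R'])
    vv,uu=np.mgrid[:420,:560]
    P=(np.stack([uu,vv,np.ones_like(uu)],-1)@np.linalg.inv(K).T*d[...,None])@R+ray(cam,(0,0))[0]
    P[d<=0]=-999
    return im,P
def show(n,cams=('side','top'),f=4,ctr=None,half=(50,45)):
    out=[]
    for cam in cams:
        im,P=cloud(cam);u,v=proj(cam,ctr).astype(int)
        out.append(im[max(v-half[1],0):v+half[1],max(u-half[0],0):u+half[0]])
    h=min(o.shape[0] for o in out);save(n,cv2.resize(np.hstack([o[:h] for o in out]),None,fx=f,fy=f,interpolation=cv2.INTER_CUBIC))
E
python3 -c "
from g import *
show('f1.png',ctr=(620,50,200))
s=ctrl.read_state();print(s['eef_pos'],np.degrees(s['tool_rot']),s['width'])"
```

```text
[601.5  63.7 231. ] [-179.9   -0.   151.6] 85.23044343207079
```

View pics/f1.png

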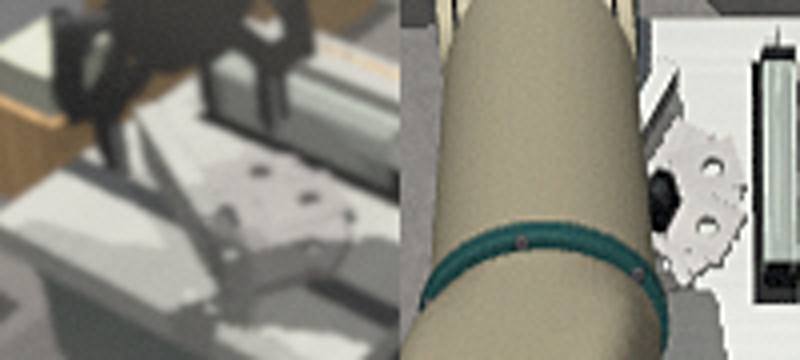

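The fingers straddle the fence wall (side crop, fingers at about (110,150) and (270,100)); the top view is hidden by the arm. Next I descend and pinch.

>>> play_rows(series=[[[0,0,-3,0,0,0,0],[0,0,-2.5,0,0,0,0],[0,0,-1.2,0,0,0,0],[0,0,0,0,0,0,1],[0,0,0,0,0,0,1],[0,0,0,0,0,0,1],[0,0,0,0,0,0,1],[0,0,0,0,0,0,1]]])

```text
clock: 8.3
eef_pos: [601.7, 62.5, 165.4]
tool_rot: [-3.14, 0.0, 2.644]
force: [-2.2, -2.8, 6.6]
width: 15.4
gripper_force: 57.9
```

```bash
python3 -c "
from g import *
s=ctrl.read_state();print(s['eef_pos'],np.degrees(s['tool_rot']),s['width'],s['force'],s['torque'])
p=np.array([633.1,27.1]);r=s['eef_pos'][:2]-p
N=10;T=-61.9
f=lambda a:np.array([[np.cos(a),-np.sin(a)],[np.sin(a),np.cos(a)]])@r
q=np.array([f(np.radians(T*i/N)) for i in range(N+1)])
acc=np.zeros(2)
for i in range(N):
    st=np.round((q[i+1]-q[0])/10-acc,2);acc+=st;print(st)
"
```

```text
[601.7  62.5 165.4] [-179.9    0.   151.5] 15.432737423306525 [-2.2 -2.8  6.6] [-0.7  0.7 -0.3]
[0.4 0.3]
[0.4 0.3]
[0.5 0.2]
[0.5 0.2]
[0.5 0.1]
[0.5 0.1]
[0.5 0. ]
[ 0.5 -0. ]
[ 0.5 -0.1]
[ 0.5 -0.1]
```

>>> play_rows(series=[[[0.4,0.32,0,0,0,-6.2,1],[0.43,0.27,0,0,0,-6.2,1],[0.46,0.22,0,0,0,-6.2,1],[0.48,0.17,0,0,0,-6.2,1],[0.5,0.12,0,0,0,-6.2,1],[0.51,0.07,0,0,0,-6.2,1],[0.51,0.01,0,0,0,-6.2,1],[0.51,-0.04,0,0,0,-6.2,1],[0.5,-0.1,0,0,0,-6.2,1],[0.49,-0.15,0,0,0,-6.2,1],[0,0,0,0,0,0,1],[0,0,0,0,0,0,1]]])

```text
clock: 9.8
eef_pos: [649.6, 68.5, 165.4]
tool_rot: [-3.141, 0.005, 1.56]
force: [-3.9, -7.5, 6.2]
width: 14.9
gripper_force: 58.6
```

```bash
cat > m.py <<'E'
from g import *
s=ctrl.read_state();print(s['eef_pos'],np.degrees(s['tool_rot']),s['force'])
for cam in('side','top'):
    im,P=cloud(cam)
    def sel(x0,x1,y0,y1,z0,z1): return (P[...,0]>x0)&(P[...,0]<x1)&(P[...,1]>y0)&(P[...,1]<y1)&(P[...,2]>z0)&(P[...,2]<z1)
    for n,b in dict(fence=(560,740,-55,120,186,197),plate=(540,630,-60,110,142.5,149),guard=(560,760,-95,-60,178,190)).items():
        q=P[sel(*b)]
        if len(q)<5: print(cam,n,len(q));continue
        r=cv2.minAreaRect(q[:,:2].astype(np.float32));print(cam,n,len(q),np.array(r[0]),np.array(r[1]),round(r[2],2),'z',np.median(q[:,2]),'min',q.min(0)[:2],'max',q.max(0)[:2])
    for n in('fence_hole','saw_hole','fence_pivot'): print(cam,n,[(at_z(cam,q['pixel'],146)[:2],round(q['p'],2)) for q in place_of(n,cam)[:2]])
import sys; show(sys.argv[1],ctr=(600,30,150),f=4)
E
python3 m.py m1.png
```

```text
[649.6  68.5 165.4] [-180.     0.3   89.4] [-3.9 -7.5  6.2]
side fence 233 [643.9  29.6] [166.   42.1] 82.12 z 191.24407867503646 min [628.6 -54.8] max [671.6 112.5]
side plate 887 [589.4  27.8] [142.4  80.9] 89.48 z 145.12836048642077 min [549.  -43.4] max [629.9  99. ]
side guard 377 [655.4 -78.3] [ 28.4 180. ] 89.85 z 182.2631884123764 min [565.4 -92.4] max [745.4 -63.9]
side fence_hole [(array([575.2,  27.1]), 0.67)]
side saw_hole [(array([556.4,  36.8]), 0.74), (array([281.4, 287.2]), 0.66)]
side fence_pivot [(array([627.2,  37.2]), 0.91)]
top fence 225 [650.3   1.9] [109.9  17.5] 89.76 z 191.77350244792592 min [641.4 -53.1] max [659.2  56.8]
top plate 778 [591.1  26.9] [ 77.5 139.6] 0.18 z 145.5362419749173 min [552.3 -42.9] max [630.   96.7]
top guard 443 [658.9 -79.2] [ 23.7 177.5] 89.5 z 182.91753322727527 min [570.3 -90.6] max [747.7 -66.7]
top fence_hole [(array([577. ,  33.4]), 0.88)]
top saw_hole [(array([575.1,  30.7]), 0.86)]
top fence_pivot [(array([618.7,  26.3]), 0.63), (array([638.7, 318.5]), 0.36)]
```

View pics/m1.png

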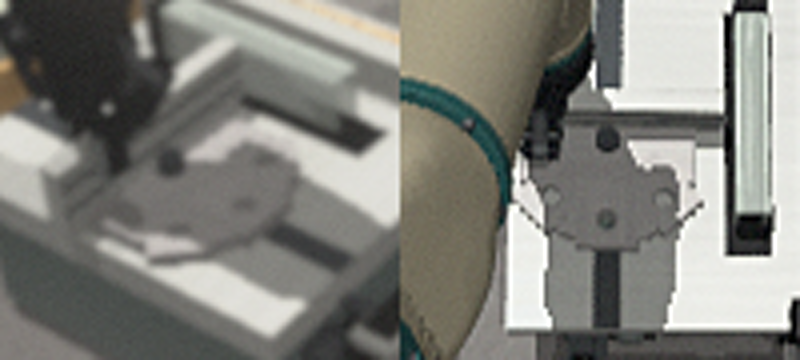

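The fence stands square: the middle hole at top crop (606,218) lies straight in front of the pivot at (606,138). I release it and go to the pin.

>>> play_rows(series=[[[0,0,0,0,0,0,0],[0,0,0,0,0,0,0],[0,0,0,0,0,0,0],[0,0,0,0,0,0,0],[0,0,2,0,0,0,0],[0,0,4,0,0,0,0],[0,0,3,0,0,0,0],[-2.2,2.7,0,0,0,9,0],[-2.2,2.7,0,0,0,9,0],[-2.2,2.7,0,0,0,9,0],[-2.2,2.7,0,0,0,9,0],[-2.2,2.7,0,0,0,9,0],[-2.2,2.7,0,0,0,9,0],[-2.2,2.7,0,0,0,9,0],[-2.3,2.6,-2,0,0,9,0],[-2.3,2.6,-2,0,0,9,0],[-2.3,2.6,-2,0,0,9.6,0],[0,0,0,0,0,0,0]]])

```text
clock: 12.55
eef_pos: [423.7, 342.1, 192.9]
tool_rot: [-3.141, -0.004, -3.133]
force: [0.2, -0.4, 0.1]
width: 85.6
gripper_force: 0.0
```

```bash
sed -i 's/^import sys.*//' m.py; python3 m.py; cat > n.py <<'E'
from g import *
for cam in('side','top'):
    im,P=cloud(cam)
    m=(abs(P[...,0]-427)<25)&(abs(P[...,1]-335)<25)&(P[...,2]>126)&(P[...,2]<140);q=P[m]
    if len(q)>5: print(cam,len(q),np.array(cv2.minAreaRect(q[:,:2].astype(np.float32))[:2]),np.median(q[:,2]))
show('n1.png',ctr=(427,335,150),f=4)
E
python3 n.py
```

```text
[423.7 342.1 192.9] [-180.    -0.2 -179.5] [ 0.2 -0.4  0.1]
side fence 320 [649.2  28.5] [166.6  18.4] 88.86 z 191.12262959085996 min [638.7 -54.7] max [659. 112.]
side plate 895 [589.7  27.6] [ 80.5 142.7] 0.14 z 145.02329574270595 min [549.5 -43.8] max [630.   98.9]
side guard 376 [654.6 -77.4] [ 28.7 174.9] 89.07 z 182.1835967109111 min [567.3 -92.6] max [742.1 -63.1]
side fence_hole [(array([568.5,  43.8]), 0.67), (array([437.9, -30. ]), 0.45)]
side saw_hole [(array([568. ,  30.1]), 0.92)]
side fence_pivot [(array([629.3,  25. ]), 0.86)]
top fence 331 [651.6  28. ] [162.1  17.7] 88.75 z 191.70374897799456 min [641.4 -53. ] max [659.4 108.9]
top plate 797 [591.1  27. ] [ 77.4 139.7] 0.18 z 145.63422143610364 min [552.4 -42.9] max [629.9  96.9]
top guard 441 [658.2 -79.7] [ 23.7 178.1] 89.04 z 182.86246979091743 min [569.1 -90.6] max [747.3 -66.7]
top fence_hole [(array([578.8,  28.7]), 0.61)]
top saw_hole [(array([583.1,  33.7]), 0.71), (array([586.1,  31. ]), 0.7)]
top fence_pivot [(array([629.5,  17.6]), 0.64), (array([575.4,  32.2]), 0.26)]
side 92 [[425.3 335.7]
 [ 19.3  20.6]] 130.00872947093916
top 27 [[425.  333.6]
 [ 17.5  12.3]] 130.23153340731756
```

View pics/n1.png

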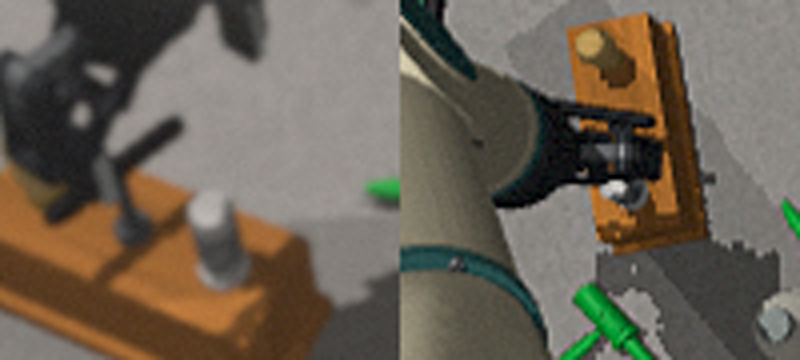

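The side crop shows the gripper over the block's near end, with the steel pin at crop (212,235) upright in its hole. I correct by (+3, -7) mm and descend.

>>> play_rows(series=[[[0.3,-0.7,0,0,0,0,0],[0,0,-3,0,0,0,0],[0,0,-3,0,0,0,0],[0,0,-2.5,0,0,0,0],[0,0,-1.6,0,0,0,0],[0,0,0,0,0,0,0],[0,0,0,0,0,0,0.6],[0,0,0,0,0,0,1],[0,0,0,0,0,0,1],[0,0,0,0,0,0,1],[0,0,0,0,0,0,1],[0,0,0,0,0,0,1]]])

```text
clock: 14.65
eef_pos: [430.2, 333.3, 93.9]
tool_rot: [3.141, 0.001, -3.139]
force: [-1.2, -0.4, 5.2]
width: 20.7
gripper_force: 58.4
```

>>> play_rows(series=[[[0,0,2,0,0,0,1],[0,0,3,0,0,0,1],[0,0,4,0,0,0,1],[0,0,5,0,0,0,1],[2,-4.4,0.5,0,0,0,1],[2,-4.4,0,0,0,0,1],[2,-4.4,0,0,0,0,1],[2,-4.4,0,0,0,0,1],[2,-4.4,0,0,0,0,1],[2,-4.4,0,0,0,0,1],[2.4,-4.2,0,0,0,0,1],[0,0,0,0,0,0,1],[0,0,0,0,0,0,1]]])

```text
clock: 16.27
eef_pos: [573.3, 27.4, 237.7]
tool_rot: [3.141, -0.002, -3.139]
force: [0.4, 0.3, -1.0]
width: 20.6
gripper_force: 59.1
```

```bash
cat > p.py <<'E'
from g import *
import sys
s=ctrl.read_state();e=s['eef_pos'];print(e,np.degrees(s['tool_rot']),s['width'],s['force'])
o=e[2]-19+float(sys.argv[2])
im,P=cloud('side')
for z0 in range(int(e[2])-75,int(e[2])-5,6):
    m=(abs(P[...,0]-e[0])<22)&(abs(P[...,1]-e[1])<30)&(P[...,2]>z0)&(P[...,2]<=z0+6);q=P[m]
    if len(q)>3: print(z0,len(q),'mean',q.mean(0),'min',q.min(0)[:2],'max',q.max(0)[:2])
for cam in('side','top'): print(cam,[(np.round(q['pixel'],1),round(q['p'],2)) for q in place_of('index_pin',cam)[:3]],proj(cam,[e[0],e[1],e[2]-19]))
c=(e[0],e[1],e[2]-30);show(sys.argv[1],ctr=c,f=5,half=(40,45))
E
python3 p.py p1.png 0
```

```text
[573.3  27.4 237.7] [ 180.    -0.1 -179.8] 20.591769409970766 [ 0.4  0.3 -1. ]
174 5 mean [567.   31.4 177.3] min [565.4  28.4] max [568.5  33.1]
180 6 mean [566.7  32.9 183.9] min [563.5  30.2] max [568.8  35.5]
186 9 mean [567.8  32.6 188.5] min [564.8  27.5] max [572.   35.2]
192 11 mean [566.7  32.9 195.3] min [563.4  29.1] max [571.5  34.9]
198 8 mean [566.3  32.3 201. ] min [563.5  26.8] max [571.9  36.8]
204 12 mean [565.7  31.3 206.8] min [563.9  25. ] max [569.1  36.2]
210 4 mean [566.3  33.6 212. ] min [563.4  31.3] max [569.4  35.5]
216 12 mean [564.4  37.5 220.6] min [556.8  27.1] max [577.6  42.2]
222 30 mean [564.9  34.5 224.3] min [557.2  19.5] max [581.8  42.8]
228 18 mean [563.7  35.  230.7] min [558.9  25.2] max [570.7  40.6]
side [(array([255.2, 384.2]), 0.9), (array([268.8, 314. ]), 0.66), (array([249.9, 174.3]), 0.6)] [247.6 172.9]
top [(array([176.1, 287.3]), 0.6), (array([152.9, 291.4]), 0.59), (array([220.4, 261.2]), 0.48)] [274.  188.1]
```

View pics/p1.png

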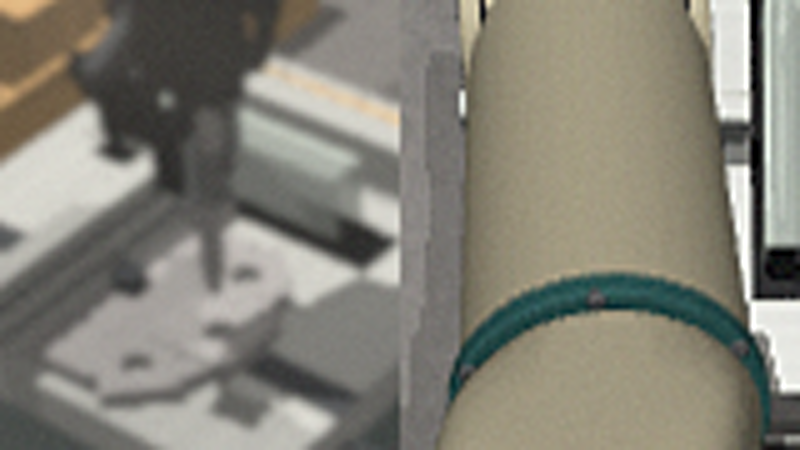

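The side crop shows the pin held upright, its tip at crop (213,285), just above and behind the middle hole at (225,330). The left hole is at (135,362) and the right at (245,272).

```bash
python3 -c "
from g import *
s=ctrl.read_state();e=s['eef_pos']
im,P=cloud('side');u,v=proj('side',(e[0],e[1],e[2]-30)).astype(int);print(u,v)
hs=np.array([(135,362),(225,330),(245,272)])/5.+[u-40,v-45]-.4
g=cv2.cvtColor(im,cv2.COLOR_RGB2GRAY).astype(int)
for h in hs:
    c=h.copy()
    for k in range(3):
        i,j=np.round(c).astype(int);w=g[j-3:j+4,i-4:i+5];wt=np.clip(np.percentile(w,60)-w,0,None);yy,xx=np.mgrid[j-3:j+4,i-4:i+5]
        c=np.array([(wt*xx).sum(),(wt*yy).sum()])/wt.sum()
    print(h,c,at_z('side',h,146)[:2],at_z('side',c,146)[:2])
i,j=np.round(hs[1]).astype(int);print(g[j-5:j+6,i-6:i+7])
t=np.array([213,285])/5.+[u-40,v-45]-.4;print('tip',t,at_z('side',t,173))
"
```

```text
247 176
[233.6 203. ] [233.7 202.9] [589.6  70.1] [589.6  69.7]
[251.6 196.6] [255.4 198.9] [568.1  26. ] [555.   27.3]
[255.6 185. ] [252.7 184.9] [588.3 -16.1] [594.8 -12.1]
[[172 179 189 189 186 189 188 187 185 187 189 187 177]
 [176 182 187 190 187 187 191 188 187 185 181 171 152]
 [171 178 180 176 171 174 177 179 182 177 166 147 129]
 [169 164 158 147 141 142 148 160 161 150 138 124 114]
 [161 151 128 117 105 107 117 126 128 123 119 113 110]
 [162 146 121 103 102 101  99 106 107 113 114 112 109]
 [164 158 148 133 124 117 111 109 111 112 111 109 106]
 [172 177 176 170 161 149 128 117 109 113 109 104  96]
 [178 185 185 183 181 165 141 119 111 108 104  97  90]
 [173 178 180 183 178 160 140 122 114 102  95  88  83]
 [162 165 167 173 166 146 135 124 109  98  88  79  80]]
tip [249.2 187.6] [573.2  26.4 173. ]
```

Tip and hole agree within about 1.5 mm in the side view, so I lower in steps while watching the force.

>>> play_rows(series=[[[0,0,-2,0,0,0,1],[0,0,-0.8,0,0,0,1],[0,0,-0.5,0,0,0,1],[0,0,-0.4,0,0,0,1],[0,0,0,0,0,0,1]]])

```text
clock: 17.2
eef_pos: [574.0, 27.0, 201.3]
tool_rot: [-3.142, -0.0, -3.139]
force: [0.0, 1.5, -1.1]
width: 20.6
gripper_force: 59.1
```

>>> play_rows(series=[[[0,0,-0.4,0,0,0,1],[0,0,-0.4,0,0,0,1],[0,0,-0.4,0,0,0,1],[0,0,0,0,0,0,1]]])

```text
clock: 17.7
eef_pos: [573.7, 26.9, 188.9]
tool_rot: [-3.142, -0.001, -3.139]
force: [0.2, -0.4, -0.4]
width: 20.8
gripper_force: 59.1
```

>>> play_rows(series=[[[0,0,-0.5,0,0,0,1],[0,0,-0.5,0,0,0,1],[0,0,-0.5,0,0,0,1],[0,0,-0.4,0,0,0,1],[0,0,-0.3,0,0,0,1],[0,0,0,0,0,0,1]]])

```text
clock: 18.45
eef_pos: [573.9, 26.7, 167.0]
tool_rot: [-3.141, -0.0, -3.139]
force: [0.7, -0.7, -2.8]
width: 20.9
gripper_force: 59.1
```

>>> play_rows(series=[[[0,0,-0.2,0,0,0,1],[0,0,-0.1,0,0,0,1],[0,0,-0.1,0,0,0,1],[0,0,0,0,0,0,1]]])

```text
clock: 18.95
eef_pos: [574.2, 26.8, 164.9]
tool_rot: [3.142, 0.001, -3.139]
force: [-2.7, -1.1, 10.0]
width: 20.4
gripper_force: 60.5
```

The collar is seated: the TCP is at 164.9 as predicted, with 10 N. Now I open and rise.

>>> play_rows(series=[[[0,0,0,0,0,0,0],[0,0,0,0,0,0,0],[0,0,0,0,0,0,0],[0,0,0,0,0,0,0],[0,0,2,0,0,0,0],[0,0,5,0,0,0,0],[0,0,5,0,0,0,0],[-2,4,0,0,0,0,0],[-2,4,0,0,0,0,0],[-2,4,0,0,0,0,0],[-2,4,0,0,0,0,0],[-2,4,0,0,0,0,0],[0,0,0,0,0,0,0]]])

```text
clock: 20.58
eef_pos: [471.7, 231.2, 283.3]
tool_rot: [3.14, -0.001, -3.131]
force: [0.3, -0.2, -0.0]
width: 85.3
gripper_force: 0.0
```

```bash
python3 -c "
from g import *
for cam in('side','top'):
    im,P=cloud(cam)
    m=(abs(P[...,0]-573)<20)&(abs(P[...,1]-27)<20)&(P[...,2]>194);q=P[m]
    q=q[q[:,2]<230]
    print(cam,len(q),q.mean(0) if len(q) else 0, np.median(q[:,2]) if len(q) else 0)
    m=(P[...,0]>560)&(P[...,0]<740)&(abs(P[...,1]-30)<90)&(P[...,2]>186)&(P[...,2]<197)&(P[...,0]>630);q=P[m];print(cv2.minAreaRect(q[:,:2].astype(np.float32)))
show('z.png',ctr=(573,27,170),f=4,half=(50,60))
s=ctrl.read_state();print(s['clock'],s['force'])"
```

```text
side 59 [568.7  31.  199.4] 200.2546573321299
((644.8333129882812, -19.527992248535156), (15.136801719665527, 78.73092651367188), 1.6748578548431396)
top 44 [572.   27.9 201.2] 201.74495433262985
((650.8289184570312, 25.060211181640625), (167.750244140625, 16.22187042236328), 89.53462982177734)
20.775 [ 0.1 -0.1 -0.6]
```

View pics/z.png

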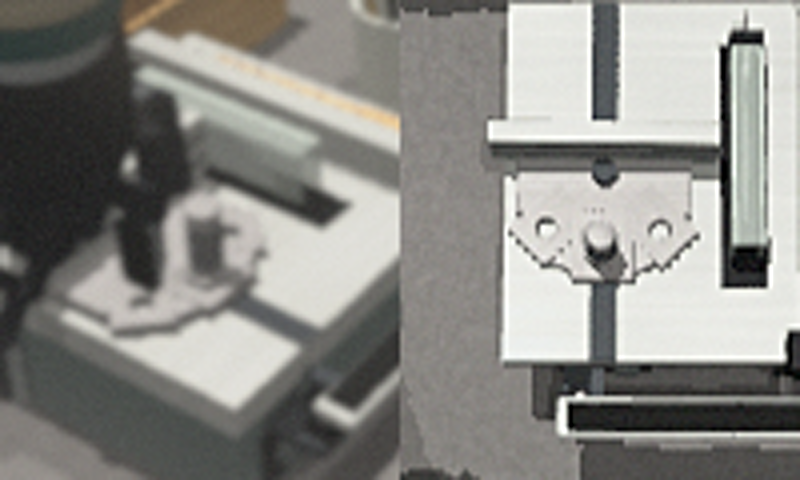

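The top crop shows the fence square and the pin upright in the middle hole at (603,240), its top at z ≈ 201–202 as it should be when home. The gripper is clear.

```bash
python3 -c "
from cell import workorder
print(workorder.finish_job())"
```

```text
the job is handed in; nothing more can be done
None
```

The job is handed in: I pressed the stop bar down evenly and held it, swung the fence square, and left the index pin fully home through both holes at about 21 s; the loose green look-alike pins toppled during my first arm move, cause unknown, but none of the pictures shows any other tool or model moved.

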